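# Zero the torsion balance and try its slanted arrest plunger

## Task

Zero the torsion balance: turn the round knob on the dial head until its pointer stands on the zero mark (the long thick tick with the steel lug). Then push the slanted arrest plunger on the stand fully down to its stop, firmly but without ramming it (under 60 N), keep it there for about a second, and let it spring all the way back out. Leave the pointer on zero and everything else on the bench where it is.

Things in the scene. Friction and masses are not known exactly. Their poses are not given: they have to be found in the camera images.
- dial: Dial head of the balance, fixed to the bench: round grey drum 180 mm across on a 196 mm base disc, with a flat white dial (face 74 mm above the bench) inside a pale rim (top 78 mm above the bench). Origin: centre of its underside, z up. 24 ticks every 15 degrees; the zero mark lies along +x.
- zero_mark (a point): Middle of the zero mark on the dial: the one long thick tick (22 x 6 mm), 64 mm from the knob's axis, with a steel lug on the rim beside it (top 84 mm above the bench). The other 23 ticks are thin and have no lug.
- knob_grip (a point): Point on the vertical axis of the dial's round black knob, 99 mm above the bench: a good height to grip. The fluted grip is 48 to 52 mm in diameter, from 82 to 112 mm above the bench; below it a 60 mm flange (top at 80 mm) carries the pointer, a thin flat bar reaching 61 mm from the axis along this frame's x.
- knob (a joint): Angle of the pointer from the zero mark (rad): 0 = on the mark, positive = counter-clockwise of it seen from above. It starts 1.3 to 2.7 rad counter-clockwise, stays where it is left and stops at about 2.9 rad on either side.
- stand: Arrest stand, fixed to the bench: dark base plate 170 (x) x 200 (y) x 14 mm with a grey block whose sloping top carries the plunger. Origin: centre of its underside, z up; its front, to which the plunger leans, faces -x.
- handle_mid (a point): Middle of the steel carrying handle that arches over the stand: a 12 mm bar along the stand's y, 260 mm above the bench and above the plunger, on legs 92 mm to either side.
- sleeve: Steel collar (60 mm wide, 6 mm thick) on the slope. Origin: on the plunger's axis under the collar, 95 mm above the bench; z: the plunger's axis outwards, 30 degrees from vertical towards the stand's -x. The plunger's black flat head (42 mm wide, 12 thick) stands in a brass screw set differently each time: at rest its top is 52 to 72 mm from here along z, not measured.
- plunger (a joint): How far the plunger is pressed in from rest (m): 0 = out, 0.020 = against its hard stop (the steel shoulder under the head meets the brass nut). Its spring needs about 3 N at the start and 10 N at the stop, and pushes it back out.
- amber_bottle: Bystander: capped amber glass bottle, 48 mm diameter, 105 mm tall, stands between the two units; origin at the centre of its underside.
- beaker: Bystander: open glass beaker, 66 mm across, 80 mm tall, stands between the two units; origin at the centre of its underside.
- mortar: Bystander: white ceramic mortar bowl, 100 mm across, 60 mm tall, on the left; origin at the centre of its underside.
- jar: Bystander: white capped jar, 64 mm diameter, 80 mm tall, on the right; origin at the centre of its underside.
- spatula: Bystander: spatula about 180 mm long with wooden handle, lying flat, near right; origin at the middle of its length, on the underside.
- weight: Bystander: brass knobbed weight, 44 mm diameter, 66 mm tall, near left; origin at the centre of its underside.
- flask: Bystander: long-necked glass flask, 110 mm across, 198 mm tall, at the back; origin at the centre of its underside.

How it is judged:
By the outcome, as a careful person would: the job done as asked, in the order asked, and still so for the second after the job is handed in, with the robot touching nothing.
It also fails if it takes over 72 s, if anything falls off the work surface, if the arm or the gripper's body presses on something with over 40 N, if the wrist force passes 120 N, or if a joint passes its speed limit or range.

## Robot

A 6-joint arm with a two-finger parallel gripper is mounted at the origin on the work surface. World frame = base frame: x ahead of the robot, y to its left, z up, the work surface at z = 0. Lengths are in mm, angles in degrees, forces in N, time in s.
With the tool pointing down it reaches from about 375 to 750 mm from the base axis. Payload 9 kg.
Tool frame: the origin (TCP) lies midway between the tips of the shut fingers; the grasp point (between the pads) lies 19 mm behind it; z points along the fingers, y is the line along which they close (so a half turn about z gives the same grasp; the last joint's range is limited). The gripper opens to 85 mm and grips with 20 to 120 N. Pads are 22 mm wide; open, the fingers measure 114 mm over their backs; the gripper's body (76 mm by 85 mm) begins 54 mm behind the grasp point. The pads swing forward as they close: fully open they stand 13 mm farther back than shut.
Start: joints at [51.583, 5.964, 5.575, 89.605, 0, 77.527], TCP at [262.5, 539.565, 231.331] pointing down, gripper open.
Joint ranges: [-171.21, 171.21], [-48.23, 106.86], [-62.78, 66.21], [-105.2, 120.99], [-86.42, 89.51], [-180, 180]. Speed limits (degrees/s): [127.2, 127.2, 147.25, 180, 180, 180].

## Interface

Orientations are given as a 3x3 rotation matrix whose columns are the frame's x, y, z axes.
In Python, from workcell import arm gives the robot as it stands.
- The arm moves only by the tool arm_command, never from a script. Its argument "rows" is a list that holds one entry, the list of rows, each a list of 7 numbers: the finger opening in mm, from 0 to 85.4, then the shift along the tool's x, y, z normalised to -1 to 1, where 1 is 40 mm, then the turn, a rotation vector about the tool's x, y, z normalised to -1 to 1, where 1 is 5 degrees. In form: [[[claw, x, y, z, wx, wy, wz], ...]]. A call has 1 to 12 rows; each row shifts and turns the commanded pose from where the row before left it, along the tool's axes as they then stand; what a row does not reach is not made up. A row lasts 1/12 s, in which the tool goes at most 41.7 mm and 7.16 degrees, less where a joint would pass 70% of its speed; a pose out of reach is approached as far as the arm can. A call with a number of a shift or a turn outside -1 to 1 is refused whole. A call with a gripper value outside its range is refused whole. The fingers move at their own pace and stop on an object; "squeeze" is the grip in N (left out, the last holds). Time passes only in rows, so rows that do not move let the fingers close. It gives the time, the measured TCP pose, the force, the opening and the grip force at its end, in the units of the state.
- arm.read_state(): the state, without advancing time (a new reading comes with each control period).
- arm.get_image(name): name is "scene" or "top" or "wrist"; returns a dict with "color" (420x560x3 uint8, red, green, blue), "fx", "fy", "cx", "cy" (pixels), "dist_coeffs" ([k1, k2, p1, p2, k3] as OpenCV has them; the pictures are not rectified), "R" (3x3) and "t" (3): a world point X has camera coordinates R X + t. Camera axes: x right, y down, z forward; pixel columns grow to the right and rows downward; lengths in mm; the calibration is good to about 2 mm. A picture is of the moment at which its call begins. There is no depth.
- arm.job_done(): hands the job in; it is judged then, once.
The state is a dict: "clock": time; "joint_pos": joint angles; "qd": joint speeds; "tau": joint torques, N m; "tcp_pos": TCP position; "orientation": TCP orientation; "contact_force": force on the tool from outside, world axes, zero at the start; "torque": the same for the moment, N m; "opening": opening from 0.0 (shut) to 1.0 (fully open); "grip_force": force on a finger pad.
Only numpy, scipy, OpenCV 4.12 (cv2) and the standard library are available. Lean on these libraries where they do the work, as an engineer would, in place of code of your own. Each camera call takes 0.05 s, during which the arm holds its last target. There are 200 camera calls.

## Working session

There is one attempt and no reset: what is moved stays moved. The work goes in short steps, Python scripts to look and compute and a tool call to move; the robot and the scene stay as the last step left them, time stands still between calls to the robot, and variables do not carry over. Pictures are saved under pics/ and viewed, at most 10 in all, crops included, and the job is handed in when it is done.

Besides the shell and the picture viewer there is one more tool, called after ">>>" by a JSON object that holds its "name" and its "arguments". arm_command: Moves the arm, as the interface text tells. Scaled input: -1 to 1 covers 40 mm each way for a shift and 5 degrees each way for a turn. Its arguments: {"type":"object","properties":{"rows":{"type":"array"},"squeeze":{"type":"number"}},"required":["rows"]}

```bash
mkdir -p pics; ls
python3 - <<'E'
from workcell import arm
import cv2,pickle,numpy as np
d={}
for n in("scene","top","wrist"):
    d[n]=arm.get_image(n); cv2.imwrite(f"pics/{n}0.png",d[n]["color"][:,:,::-1])
    print(n,d[n]["fx"],d[n]["dist_coeffs"],(-np.array(d[n]["R"]).T@d[n]["t"]).round(0))
pickle.dump(d,open("im0.pkl","wb"))
s=arm.read_state();print(s["clock"],s["tcp_pos"],np.round(s["orientation"],3).tolist())
a=cv2.hconcat([d["scene"]["color"],d["top"]["color"]])[:,:,::-1]
E
```

```text
pics
scene 517.0928841117014 [-0.18905843  0.          0.          0.          0.        ] [1023.  582. 1251.]
top 400.0273067409988 [0.00965403 0.         0.         0.         0.        ] [ 420.   30. 1325.]
wrist 367.1232798936654 [0.00599506 0.         0.         0.         0.        ] [189. 576. 372.]
0.15 [262.32673921 539.34541585 230.75449838] [[-0.899, 0.437, -0.001], [0.437, 0.899, -0.001], [0.0, -0.001, -1.0]]
```

View pics/top0.png

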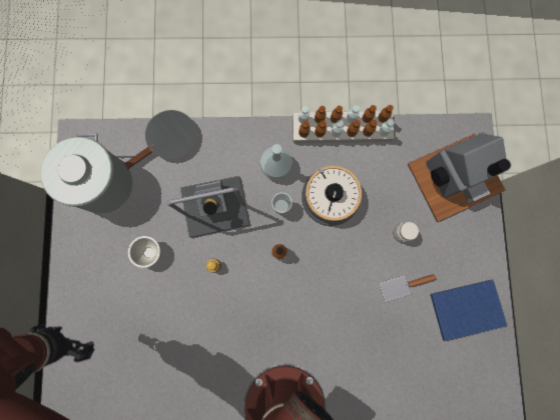

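View pics/scene0.png

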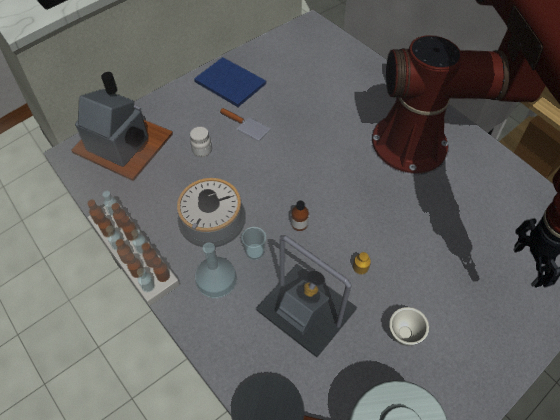

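The top view shows the dial at about (334,193) and the stand at about (213,207), with the plunger head near (210,206). The scene view has the dial at (209,203) and the stand at (308,300). I'll enlarge both.

Run:
```python
import cv2,pickle,numpy as np
d=pickle.load(open("im0.pkl","rb"))
def c(n,x,y,w=70,h=70):return cv2.resize(d[n]["color"][y:y+h,x:x+w,::-1],(400,300),interpolation=cv2.INTER_CUBIC)
o=cv2.vconcat([cv2.hconcat([c("top",294,163,80,60),c("top",164,172,92,69)]),cv2.hconcat([c("scene",165,167,88,66),c("scene",250,229,120,90)])])
cv2.imwrite("pics/crop0.png",o)
```

```text
(no output)
```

View pics/crop0.png

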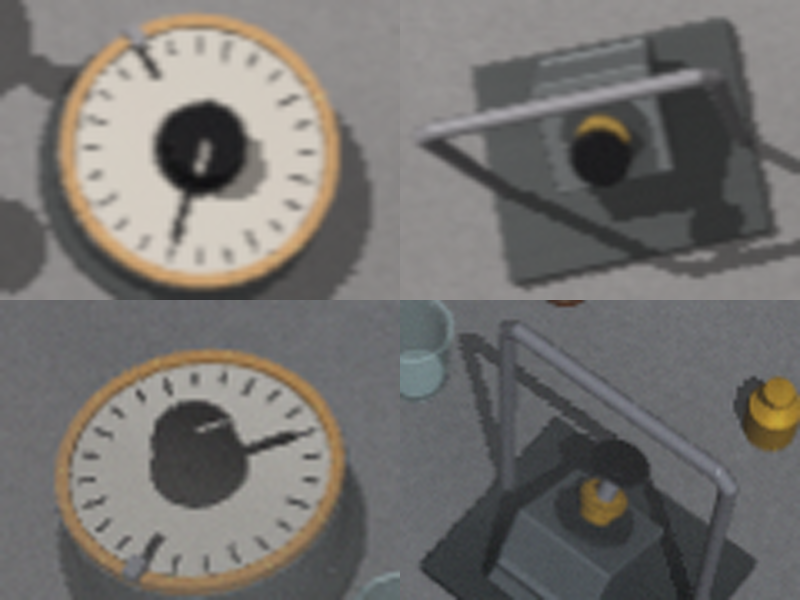

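```bash
cat > h.py <<'E'
import cv2,numpy as np
def ray(im,p):
    K=np.array([[im["fx"],0,im["cx"]],[0,im["fy"],im["cy"]],[0,0,1]])
    u=cv2.undistortPoints(np.array([[p]],float),K,np.array(im["dist_coeffs"]))[0,0]
    R=np.array(im["R"]);return -R.T@im["t"],R.T@[u[0],u[1],1]
def plane(im,p,z):
    c,d=ray(im,p);return c+d*(z-c[2])/d[2]
def tri(a,p,b,q):
    c,d=ray(a,p);e,f=ray(b,q)
    s=np.linalg.lstsq(np.c_[d,-f],e-c,rcond=None)[0]
    A,B=c+s[0]*d,e+s[1]*f
    return (A+B)/2,np.linalg.norm(A-B)
def proj(im,X):
    K=np.array([[im["fx"],0,im["cx"]],[0,im["fy"],im["cy"]],[0,0,1]])
    return cv2.projectPoints(np.array([X],float),cv2.Rodrigues(np.array(im["R"]))[0],np.array(im["t"],float),K,np.array(im["dist_coeffs"]))[0].ravel()
E
python3 - <<'E'
from h import *
import pickle
np.set_printoptions(precision=1,suppress=True)
d=pickle.load(open("im0.pkl","rb"));T,S=d["top"],d["scene"]
# rim outer contour -> plane z=78 -> circle
for n,(x,y,w,h) in (("top",(294,158,80,70)),("scene",(165,167,92,75))):
    hsv=cv2.cvtColor(d[n]["color"][y:y+h,x:x+w],cv2.COLOR_RGB2HSV)
    m=cv2.inRange(hsv,(8,70,110),(22,255,255))
    c=max(cv2.findContours(m,cv2.RETR_EXTERNAL,cv2.CHAIN_APPROX_NONE)[0],key=cv2.contourArea)
    P=np.float32([plane(d[n],(q[0][0]+x,q[0][1]+y),78)[:2] for q in c])
    print(n,"rim",cv2.fitEllipse(P),len(P))
t=lambda x,y:(294+x/5-.4,163+y/5-.4)
s=lambda x,y:(165+x*.22-.4,167+(y-300)*.22-.4)
print("zero",plane(T,t(150,60),74),plane(S,s(153,547),74),"lug",plane(T,t(134,36),84),plane(S,s(133,568),84))
print("tip",plane(T,t(178,243),79),plane(S,s(306,433),79), "knobtop",plane(T,t(203,145),112),plane(S,s(200,445),112))
t=lambda x,y:(164+(x-400)*.23-.4,172+y*.23-.4)
s=lambda x,y:(250+(x-400)*.3-.4,229+(y-300)*.3-.4)
C=np.array([plane(T,t(*p),14) for p in((472,68),(722,18),(775,232),(520,285))]);print(C,C.mean(0),np.linalg.norm(np.roll(C,-1,0)-C,axis=1))
print("handle",plane(T,t(432,136),260),plane(T,t(708,76),260),plane(S,s(513,330),260),plane(S,s(725,480),260))
print("head",tri(T,t(601,158),S,s(623,462)))
for nm,p in dict(amber=(279,250),beaker=(281,203),weight=(213,265),mortar=(145,252),flask=(277,150)).items():print(nm,plane(T,p,70)[:2])
E
```

```text
top rim ((659.9151000976562, -169.7250518798828), (169.5581817626953, 170.8620147705078), 6.227806568145752) 293
scene rim ((662.02294921875, -170.89544677734375), (169.0928955078125, 170.94821166992188), 148.1497802734375) 307
zero [ 719.9 -141.1   74. ] [ 715.9 -143.3   74. ] lug [ 733.4 -130.1   84. ] [ 736.1 -132.5   84. ]
tip [ 600.1 -153.5   79. ] [ 597.  -148.8   79. ] knobtop [ 656.3 -166.7  112. ] [ 663.  -161.6  112. ]
[[700.2 330.1  14. ]
 [735.8 139.3  14. ]
 [569.2 100.7  14. ]
 [533.3 292.3  14. ]] [634.6 215.6  14. ] [194.1 171.1 194.9 171.2]
handle [605.3 297.8 260. ] [639.7 127.8 260. ] [642.3 129.5 260. ] [609.6 301.1 260. ]
head (array([607.8, 211.6, 145.3]), np.float64(0.3256155379793032))
amber [482.1   7.6]
beaker [630.9  -2.2]
weight [440.5 213.1]
mortar [485.6 423. ]
flask [805.4   6.6]
```

Measured so far:

| Item | Value |
|---|---|
| Dial centre | about (661, -170) |
| Zero mark bearing | about 27° |
| Pointer bearing | about 163° (turn about 136° clockwise) |
| Stand yaw | about 11.5° |
| Plunger head top | about (608, 212, 145) |

The sizes match the given ones. I'll move above the dial now.

>>> {"name": "arm_command", "arguments": {"rows": [[[85, -0.8, -0.55, 0, 0, 0, 0], [85, -0.8, -0.55, 0, 0, 0, 0], [85, -0.8, -0.55, 0, 0, 0, 0], [85, -0.8, -0.55, 0, 0, 0, 0], [85, -0.8, -0.55, 0, 0, 0, 0], [85, -0.8, -0.55, 0, 0, 0, 0], [85, -0.8, -0.55, 0, 0, 0, 0], [85, -0.8, -0.55, 0, 0, 0, 0], [85, -0.8, -0.55, 0, 0, 0, 0], [85, -0.8, -0.55, 0, 0, 0, 0], [85, -0.8, -0.55, 0, 0, 0, 0]]]}}

```text
clock: 1.07
tcp_pos: [473.6, 166.1, 231.2]
orientation: [[-0.899, 0.438, 0.0], [0.438, 0.899, 0.0], [-0.0, 0.0, -1.0]]
contact_force: [0.8, -0.2, -0.1]
opening: 0.997
grip_force: 0.0
```

>>> {"name": "arm_command", "arguments": {"rows": [[[85, -0.8, -0.55, 0, 0, 0, 0], [85, -0.8, -0.55, 0, 0, 0, 0], [85, -0.8, -0.55, 0, 0, 0, 0], [85, -0.8, -0.55, 0, 0, 0, 0], [85, -0.8, -0.55, 0, 0, 0, 0], [85, -0.8, -0.55, 0, 0, 0, 0], [85, -0.8, -0.55, 0, 0, 0, 0], [85, -0.8, -0.55, 0, 0, 0, 0], [85, -0.8, -0.55, 0, 0, 0, 0], [85, -0.8, -0.55, 0, 0, 0, 0], [85, 0, 0, 0, 0, 0, 0], [85, 0, 0, 0, 0, 0, 0]]]}}

```text
clock: 2.07
tcp_pos: [664.6, -171.7, 228.7]
orientation: [[-0.898, 0.44, -0.003], [0.44, 0.898, 0.002], [0.003, 0.0, -1.0]]
contact_force: [0.2, 0.9, -0.2]
opening: 0.997
grip_force: 0.0
```

Run:
```python
from workcell import arm
import cv2,pickle
im=arm.get_image("wrist");pickle.dump(im,open("w1.pkl","wb"));cv2.imwrite("pics/w1.png",im["color"][:,:,::-1])
s=arm.read_state();print(s["clock"],s["tcp_pos"],s["joint_pos"],s["opening"])
```

```text
2.1167 [ 664.40080153 -170.27157425  230.03114999] [-2.52742331e+01  2.18843087e+01  2.37002721e+01  9.19371792e+01
  1.78474043e-02  7.29869608e-01] 0.9931231171041889
```

View pics/w1.png

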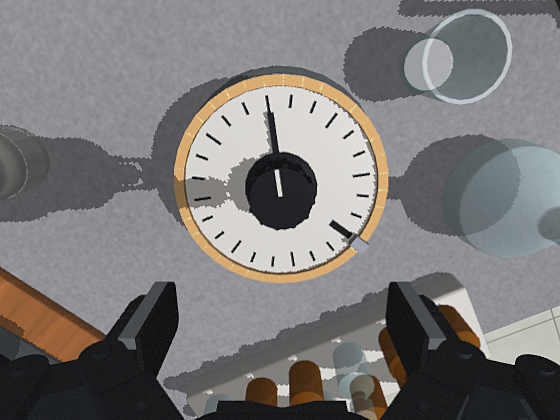

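The wrist view shows the whole dial: pointer tip at (267,97), knob top at about (280,190), zero tick at (341,229) and lug at (360,242). I'll use it to refine the centre and angles.

Run:
```python
from h import *
import pickle
im=pickle.load(open("w1.pkl","rb"))
hsv=cv2.cvtColor(im["color"],cv2.COLOR_RGB2HSV)[60:300,160:400]
m=cv2.inRange(hsv,(8,70,110),(22,255,255))
c=max(cv2.findContours(m,cv2.RETR_EXTERNAL,cv2.CHAIN_APPROX_NONE)[0],key=cv2.contourArea)
P=np.float32([plane(im,q[0]+[160,60],78)[:2] for q in c]);e=cv2.fitEllipse(P);print("rim",e)
c0=np.array(e[0])
for n,p,z in(("tip",(267,97),80),("zero",(341,229),74),("lug",(360,242),84),("knobtop",(280,191),112),("ptrbase",(274,150),80)):
    q=plane(im,p,z)[:2];v=q-c0;print(n,q.round(1),np.hypot(*v).round(1),np.degrees(np.arctan2(v[1],v[0])).round(1))
```

```text
rim ((660.0734252929688, -169.33538818359375), (168.16006469726562, 168.68312072753906), 101.24442291259766)
tip [ 591.7 -147.4] 71.8 162.2
zero [ 717.3 -139.3] 64.6 27.7
lug [ 731.  -129.4] 81.4 29.4
knobtop [ 654.3 -167. ] 6.3 158.5
ptrbase [ 629.8 -160.5] 31.5 163.6
```

>>> {"name": "arm_command", "arguments": {"rows": [[[85, 0.1, -0.03, 0, 0, 0, 0], [85, 0, 0, 0, 0, 0, -1], [85, 0, 0, 0, 0, 0, -1], [85, 0, 0, 0, 0, 0, -1], [85, 0, 0, 0, 0, 0, -1], [85, 0, 0, 0, 0, 0, -1], [85, 0, 0, 0, 0, 0, -1], [85, 0, 0, 0, 0, 0, -1], [85, 0, 0, 0, 0, 0, -1], [85, 0, 0, 0, 0, 0, -1], [85, 0, 0, 0, 0, 0, -1], [85, 0, 0, 0, 0, 0, -1]]]}}

```text
clock: 3.12
tcp_pos: [660.1, -167.5, 232.7]
orientation: [[-0.871, -0.491, 0.001], [-0.491, 0.871, -0.0], [-0.001, -0.001, -1.0]]
contact_force: [-0.5, -1.2, 0.3]
opening: 0.989
grip_force: 0.0
```

>>> {"name": "arm_command", "arguments": {"rows": [[[85, 0, 0, 0, 0, 0, -1], [85, 0, 0, 0, 0, 0, -1], [85, 0, 0, 0, 0, 0, -1], [85, 0, 0, 0.6, 0, 0, 0], [85, 0, 0, 0.6, 0, 0, 0], [85, 0, 0, 0.6, 0, 0, 0], [85, 0, 0, 0, 0, 0, 0], [85, 0, 0, 0, 0, 0, 0], [85, 0, 0, 0, 0, 0, 0]]]}}

```text
clock: 3.87
tcp_pos: [660.9, -168.6, 161.7]
orientation: [[-0.718, -0.696, 0.002], [-0.696, 0.718, -0.001], [-0.001, -0.002, -1.0]]
contact_force: [0.5, 0.4, 1.0]
opening: 0.992
grip_force: 0.0
```

>>> {"name": "arm_command", "arguments": {"rows": [[[85, 0, 0, 0.6, 0, 0, 0], [85, 0, 0, 0.6, 0, 0, 0], [85, 0, 0, 0.4, 0, 0, 0], [85, 0, 0, 0.2, 0, 0, 0], [85, 0, 0, 0.15, 0, 0, 0], [85, 0, 0, 0, 0, 0, 0], [85, 0, 0, 0, 0, 0, 0]]], "squeeze": 30}}

```text
clock: 4.45
tcp_pos: [661.3, -169.5, 83.0]
orientation: [[-0.719, -0.695, 0.002], [-0.695, 0.719, -0.001], [-0.001, -0.002, -1.0]]
contact_force: [-0.6, 0.9, 0.3]
opening: 0.994
grip_force: 0.0
```

>>> {"name": "arm_command", "arguments": {"rows": [[[40, 0, 0, 0, 0, 0, 0], [40, 0, 0, 0, 0, 0, 0], [40, 0, 0, 0, 0, 0, 0], [40, 0, 0, 0, 0, 0, 0], [40, 0, 0, 0, 0, 0, 0], [40, 0, 0, 0, 0, 0, 0], [40, 0, 0, 0, 0, 0, 0], [40, 0, 0, 0, 0, 0, 0]]], "squeeze": 30}}

```text
clock: 5.12
tcp_pos: [661.5, -169.9, 82.5]
orientation: [[-0.719, -0.695, 0.002], [-0.695, 0.719, -0.001], [-0.001, -0.003, -1.0]]
contact_force: [2.3, -2.3, 6.5]
opening: 0.548
grip_force: 32.5
```

>>> {"name": "arm_command", "arguments": {"rows": [[[40, 0, 0, 0, 0, 0, 0.5], [40, 0, 0, 0, 0, 0, 1], [40, 0, 0, 0, 0, 0, 1], [40, 0, 0, 0, 0, 0, 1], [40, 0, 0, 0, 0, 0, 1], [40, 0, 0, 0, 0, 0, 1], [40, 0, 0, 0, 0, 0, 1], [40, 0, 0, 0, 0, 0, 1], [40, 0, 0, 0, 0, 0, 1], [40, 0, 0, 0, 0, 0, 1], [40, 0, 0, 0, 0, 0, 1], [40, 0, 0, 0, 0, 0, 0.5]]]}}

```text
clock: 6.12
tcp_pos: [661.8, -170.8, 82.5]
orientation: [[-0.981, 0.195, 0.003], [0.195, 0.981, -0.003], [-0.003, -0.002, -1.0]]
contact_force: [4.1, -6.8, 3.4]
opening: 0.547
grip_force: 32.5
```

>>> {"name": "arm_command", "arguments": {"rows": [[[40, 0, 0, 0, 0, 0, 1], [40, 0, 0, 0, 0, 0, 1], [40, 0, 0, 0, 0, 0, 1], [40, 0, 0, 0, 0, 0, 1], [40, 0, 0, 0, 0, 0, 1], [40, 0, 0, 0, 0, 0, 1], [40, 0, 0, 0, 0, 0, 1], [40, 0, 0, 0, 0, 0, 1], [40, 0, 0, 0, 0, 0, 1], [40, 0, 0, 0, 0, 0, 1], [40, 0, 0, 0, 0, 0, 0], [40, 0, 0, 0, 0, 0, 0]]]}}

```text
clock: 7.12
tcp_pos: [661.2, -171.6, 82.6]
orientation: [[-0.484, 0.875, 0.002], [0.875, 0.484, -0.004], [-0.004, -0.0, -1.0]]
contact_force: [1.6, -10.2, 5.3]
opening: 0.545
grip_force: 32.6
```

>>> {"name": "arm_command", "arguments": {"rows": [[[40, 0, 0, 0, 0, 0, 1], [40, 0, 0, 0, 0, 0, 1], [40, 0, 0, 0, 0, 0, 1], [40, 0, 0, 0, 0, 0, 1], [40, 0, 0, 0, 0, 0, 1], [40, 0, 0, 0, 0, 0, 0.5], [40, 0, 0, 0, 0, 0, 0], [40, 0, 0, 0, 0, 0, 0]]]}}

```text
clock: 7.78
tcp_pos: [660.7, -171.7, 82.5]
orientation: [[-0.025, 1.0, 0.001], [1.0, 0.025, -0.004], [-0.004, 0.001, -1.0]]
contact_force: [-1.8, -10.2, 5.7]
opening: 0.545
grip_force: 32.7
```

Run:
```python
from workcell import arm
import cv2,pickle,numpy as np
d={n:arm.get_image(n) for n in("wrist","top","scene")};pickle.dump(d,open("w2.pkl","wb"))
f=lambda a,s:cv2.resize(a[:,:,::-1],s,interpolation=cv2.INTER_CUBIC)
o=cv2.hconcat([f(d["wrist"]["color"][:360],(500,330)),f(d["scene"]["color"][167:233,165:225],(300,330))])
cv2.imwrite("pics/w2.png",o)
s=arm.read_state();print(s["clock"],s["tcp_pos"],s["joint_pos"])
```

```text
7.9333 [ 660.72591883 -171.73137673   82.51109667] [-25.42335504  21.51852208   7.89991761  76.23810756  -0.19819233
  63.12529187]
```

View pics/w2.png

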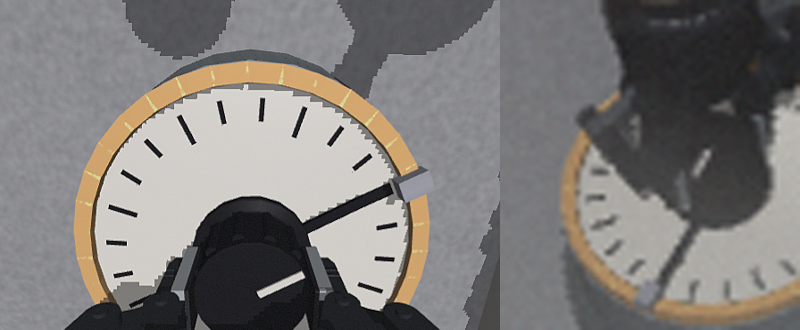

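The pointer now lies almost over the zero mark, heading for the lug at (413,183) in the picture. I'll measure the remainder from the tick pattern.

```bash
cat > meas.py <<'E'
from h import *
def meas(im,P0=(27.7)):
    g=cv2.cvtColor(im["color"],cv2.COLOR_RGB2GRAY);hsv=cv2.cvtColor(im["color"],cv2.COLOR_RGB2HSV)
    m=cv2.inRange(hsv,(8,70,110),(22,255,255))
    n,l,s,_=cv2.connectedComponentsWithStats(m);k=1+np.argmax(s[1:,4])
    c=cv2.findContours((l==k).astype('u1'),cv2.RETR_EXTERNAL,cv2.CHAIN_APPROX_NONE)[0]
    ctr=np.array([660.5,-169.8])
    n,l,s,ce=cv2.connectedComponentsWithStats((g<95).astype('u1'))
    T=[]
    for i in range(1,n):
        if 12<s[i,4]<400:
            q=plane(im,ce[i],74)[:2]
            if 52<np.hypot(*(q-ctr))<78: T.append(q)
    T=np.array(T)
    from scipy.optimize import least_squares
    def pol(p):
        v=T-ctr-p[:2];a=np.degrees(np.arctan2(v[:,1],v[:,0]))-p[2]
        return v,(a+7.5)%15-7.5
    def res(p):
        v,a=pol(p);return np.r_[np.radians(a)*68,np.hypot(*v.T)-p[3]]
    r=least_squares(res,[0,0,P0,67],loss="soft_l1")
    print("ticks",len(T),"ctr",(ctr+r.x[:2]).round(1),"zero",r.x[2].round(2),"r",r.x[3].round(1),"res",np.abs(r.fun).mean().round(2))
    # pointer samples: dark pixels around ring 34..58 at z=80
    C=ctr+r.x[:2]
    for R in(36,42,48,54,59):
        A=np.arange(r.x[2]-12,r.x[2]+12,.1)
        v=[]
        for a in A:
            u=proj(im,[C[0]+R*np.cos(np.radians(a)),C[1]+R*np.sin(np.radians(a)),80])
            v.append(cv2.getRectSubPix(g,(1,1),(float(u[0]),float(u[1])))[0,0])
        v=np.array(v);w=A[v<100]
        print(R,w.min().round(1),w.max().round(1),((w.min()+w.max())/2-r.x[2]).round(2)) if len(w) else print(R,"-")
E
python3 - <<'E'
from meas import *
import pickle
d=pickle.load(open("w2.pkl","rb"));meas(d["wrist"]);meas(pickle.load(open("w1.pkl","rb")))
E
```

```text
ticks 18 ctr [ 660.5 -169.4] zero 27.67 r 68.3 res 0.45
36 26.4 36.2 3.6
42 26.8 35.2 3.3
48 27.1 34.5 3.1
54 27.4 34.0 3.0
59 27.5 33.3 2.7
ticks 24 ctr [ 660.4 -169.7] zero 27.64 r 68.4 res 0.7
36 -
42 -
48 -
54 26.2 31.8 1.4
59 26.4 31.4 1.3
```

>>> {"name": "arm_command", "arguments": {"rows": [[[40, 0, 0, 0, 0, 0, 0.4], [40, 0, 0, 0, 0, 0, 0], [40, 0, 0, 0, 0, 0, 0], [40, 0, 0, 0, 0, 0, 0]]]}}

```text
clock: 8.27
tcp_pos: [660.7, -171.7, 82.5]
orientation: [[0.01, 1.0, 0.001], [1.0, -0.01, -0.004], [-0.004, 0.001, -1.0]]
contact_force: [-1.8, -9.9, 5.7]
opening: 0.544
grip_force: 32.7
```

>>> {"name": "arm_command", "arguments": {"rows": [[[85, 0, 0, 0, 0, 0, 0], [85, 0, 0, 0, 0, 0, 0], [85, 0, 0, 0, 0, 0, 0], [85, 0, 0, 0, 0, 0, 0], [85, 0, 0, -0.5, 0, 0, 0], [85, 0, 0, -0.8, 0, 0, 0], [85, 0, 0, -0.8, 0, 0, 0], [85, 0, 0, -0.8, 0, 0, 0], [85, 0, 0, -0.5, 0, 0, 0], [85, 0, 0, 0, 0, 0, 0], [85, 0, 0, 0, 0, 0, 0]]]}}

```text
clock: 9.18
tcp_pos: [661.2, -169.2, 218.6]
orientation: [[0.007, 1.0, 0.002], [1.0, -0.007, -0.001], [-0.001, 0.002, -1.0]]
contact_force: [-0.4, -0.4, -1.7]
opening: 0.997
grip_force: 0.0
```

Run:
```python
from workcell import arm
from meas import *
import pickle
im=arm.get_image("wrist");pickle.dump(im,open("w3.pkl","wb"))
s=arm.read_state();print(s["clock"],s["tcp_pos"])
meas(im)
for X in([660.5,-169.6,80],[715,-140,80]):print(proj(im,X))
u=proj(im,[690,-155,78]).astype(int);x,y=np.clip(u-[70,60],0,300)
cv2.imwrite("pics/w3.png",cv2.resize(im["color"][y:y+120,x:x+140,::-1],(700,600),interpolation=cv2.INTER_CUBIC));print(x,y)
```

```text
9.2333 [ 660.53572378 -168.94271013  216.76573048]
ticks 25 ctr [ 660.6 -169.7] zero 27.67 r 68.5 res 0.71
36 24.5 32.8 0.95
42 24.5 31.9 0.5
48 25.2 31.6 0.7
54 25.5 32.4 1.25
59 25.6 31.9 1.05
[280.52852572 197.92790416]
[350.9811984  160.53291627]
247 119
```

View pics/w3.png

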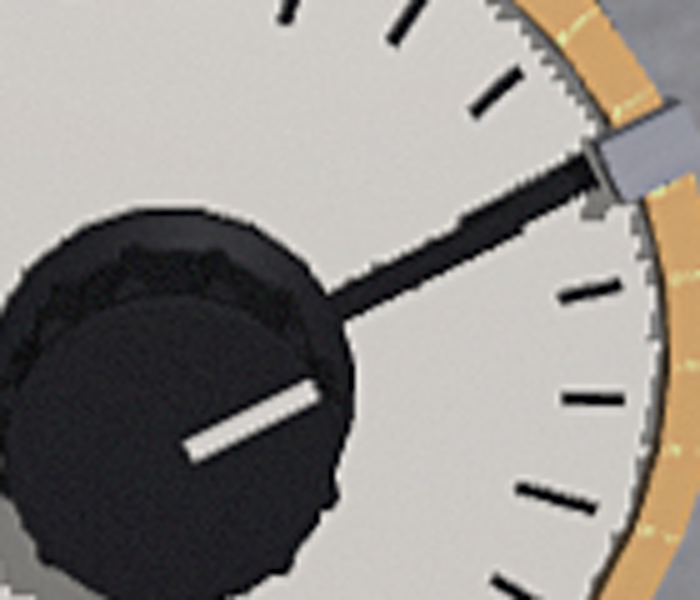

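The pointer lies over the zero tick, with the tick showing slightly past its upper edge, around (462,218). The estimate is about +0.6°. I'll turn the camera into the pointer's own vertical plane to remove the parallax.

>>> {"name": "arm_command", "arguments": {"rows": [[[85, 0, 0, 0, 0, 0, -1], [85, 0, 0, 0, 0, 0, -1], [85, 0, 0, 0, 0, 0, -1], [85, 0, 0, 0, 0, 0, -1], [85, 0, 0, 0, 0, 0, -1], [85, 0, 0, 0, 0, 0, -1], [85, 0, 0, 0, 0, 0, -1], [85, 0, 0, 0, 0, 0, -1], [85, 0, 0, 0, 0, 0, -1], [85, 0, 0, 0, 0, 0, -1], [85, 0, 0, 0, 0, 0, -1], [85, 0, 0, 0, 0, 0, -1]]]}}

```text
clock: 10.23
tcp_pos: [659.7, -168.7, 214.9]
orientation: [[-0.864, 0.503, -0.003], [0.503, 0.864, 0.002], [0.003, -0.0, -1.0]]
contact_force: [0.2, 0.1, 0.3]
opening: 0.995
grip_force: 0.0
```

>>> {"name": "arm_command", "arguments": {"rows": [[[85, 0, 0, 0, 0, 0, -1], [85, 0, 0, 0, 0, 0, -1], [85, 0, 0, 0, 0, 0, -1], [85, 0, 0, 0, 0, 0, -1], [85, 0, 0, 0, 0, 0, -1], [85, 0, 0, 0, 0, 0, -1], [85, 0, 0, 0, 0, 0, -1], [85, 0, 0, 0, 0, 0, -1], [85, 0, 0, 0, 0, 0, -1], [85, 0, 0, 0, 0, 0, -1], [85, 0, 0, 0, 0, 0, -1], [85, 0, 0, 0, 0, 0, -0.7]]]}}

```text
clock: 11.23
tcp_pos: [659.7, -168.7, 214.9]
orientation: [[-0.88, -0.475, -0.003], [-0.475, 0.88, 0.002], [0.002, 0.003, -1.0]]
contact_force: [-0.2, -0.1, 0.0]
opening: 1.002
grip_force: 0.0
```

>>> {"name": "arm_command", "arguments": {"rows": [[[85, 0, 0, 0, 0, 0, 0], [85, 0, 0, 0, 0, 0, 0], [85, 0, 0, 0, 0, 0, 0]]]}}

```text
clock: 11.48
tcp_pos: [660.2, -168.9, 216.2]
orientation: [[-0.883, -0.469, -0.001], [-0.469, 0.883, 0.001], [0.001, 0.001, -1.0]]
contact_force: [0.2, 0.1, 0.7]
opening: 0.994
grip_force: 0.0
```

Run:
```python
from workcell import arm
from meas import *
import pickle
im=arm.get_image("wrist");pickle.dump(im,open("w4.pkl","wb"))
s=arm.read_state();print(s["clock"],s["tcp_pos"],s["joint_pos"])
meas(im)
u=proj(im,[695,-152,78]).astype(int);x,y=np.clip(u-[50,40],0,400)
cv2.imwrite("pics/w4.png",cv2.resize(im["color"][y:y+80,x:x+100,::-1],(700,560),interpolation=cv2.INTER_CUBIC));print(x,y)
```

```text
11.5333 [ 660.25832366 -169.01983839  216.50720266] [-2.53240942e+01  2.07128342e+01  2.08580851e+01  9.02106777e+01
  7.57246014e-03 -5.32809170e+01]
ticks 23 ctr [ 660.4 -169.7] zero 27.7 r 68.5 res 0.4
36 15.7 39.6 -0.05
42 24.0 30.3 -0.55
48 23.9 29.8 -0.85
54 24.4 30.5 -0.25
59 25.1 30.3 -0.0
228 201
```

View pics/w4.png

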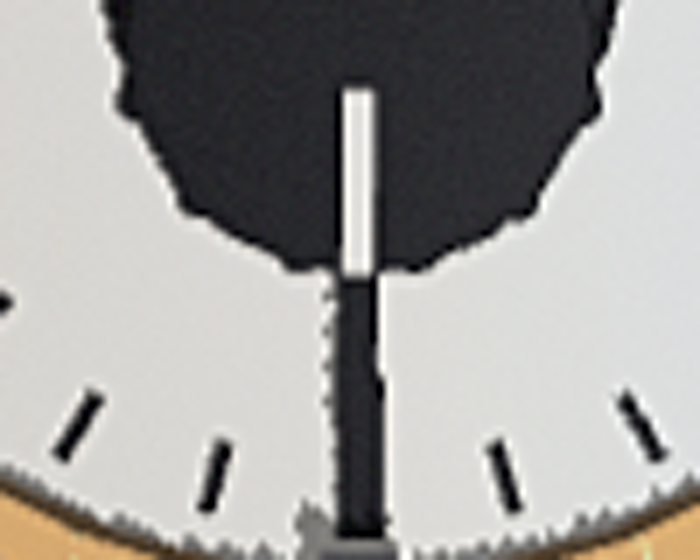

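In this view the pointer edges run from 340 to 379 and the tick from 337 to 384. The ±15° ticks are centred on x=360, so the pointer is on zero within about 0.2°. Next is the plunger.

>>> {"name": "arm_command", "arguments": {"rows": [[[0, -0.19, 0.94, -0.1, 0, 0, 0], [0, -0.19, 0.94, -0.1, 0, 0, 0], [0, -0.19, 0.94, -0.1, 0, 0, 0], [0, -0.19, 0.94, -0.1, 0, 0, 0], [0, -0.19, 0.94, -0.1, 0, 0, 0], [0, -0.19, 0.94, -0.1, 0, 0, 0], [0, -0.19, 0.94, -0.1, 0, 0, 0], [0, -0.19, 0.94, -0.1, 0, 0, 0], [0, -0.19, 0.94, -0.1, 0, 0, 0], [0, -0.19, 0.94, -0.1, 0, 0, 0], [0, 0, 0, 0, 0, 0, 0], [0, 0, 0, 0, 0, 0, 0]]]}}

```text
clock: 12.53
tcp_pos: [550.1, 200.3, 257.6]
orientation: [[-0.881, -0.472, 0.001], [-0.472, 0.881, 0.0], [-0.001, -0.0, -1.0]]
contact_force: [0.9, -0.2, 0.3]
opening: -0.002
grip_force: 0.0
```

>>> {"name": "arm_command", "arguments": {"rows": [[[0, 0, 0, 0, 0, 0, 1], [0, 0, 0, 0, 0, 0, 1], [0, 0, 0, 0, 0, 0, 1], [0, 0, 0, 0, 0, 0, 0.3], [0, 0, 0, 0, 0, 0, 0], [0, 0, 0, 0, 0, 0, 0]]]}}

```text
clock: 13.03
tcp_pos: [551.0, 197.4, 257.0]
orientation: [[-0.98, -0.2, -0.0], [-0.2, 0.98, -0.0], [0.0, -0.0, -1.0]]
contact_force: [0.4, 0.3, -0.1]
opening: 0.005
grip_force: 0.0
```

Run:
```python
from workcell import arm
import cv2,pickle
d={n:arm.get_image(n) for n in("wrist","top","scene")};pickle.dump(d,open("w5.pkl","wb"));cv2.imwrite("pics/w5.png",d["wrist"]["color"][:,:,::-1])
s=arm.read_state();print(s["clock"],s["tcp_pos"],s["joint_pos"],s["orientation"])
```

```text
13.1833 [550.89469602 197.90190422 257.18024472] [ 6.96905252e+00  3.83211112e+00  6.02531062e+00  9.21999532e+01
 -3.87909485e-04 -4.59122941e+00] [[-9.79714397e-01 -2.00398821e-01 -1.16181366e-04]
 [-2.00398820e-01  9.79714404e-01 -2.10222726e-05]
 [ 1.18037397e-04  2.68678553e-06 -9.99999993e-01]]
```

View pics/w5.png

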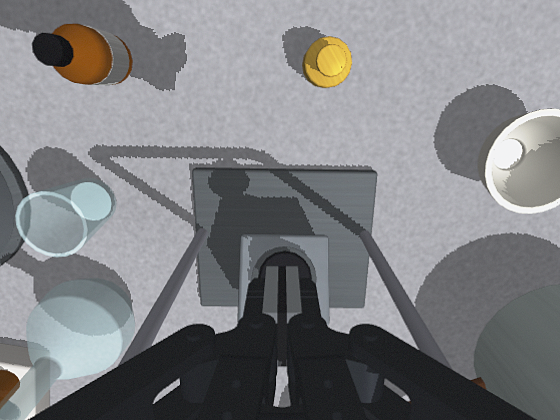

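The base's front edge, from (193,169) to (377,170), is level in the view, so the tool yaw matches the stand. The black head is at about (287,270), behind the fingers. I'll check its lateral position.

Run:
```python
from h import *
import pickle
d=pickle.load(open("w5.pkl","rb"));im=d["wrist"]
a,b=plane(im,(193,169),14),plane(im,(377,170),14);v=b-a
print(a.round(1),b.round(1),np.linalg.norm(v),"yaw",np.degrees(np.arctan2(-v[0],v[1])))
yaw=np.arctan2(-v[0],v[1]);X=np.array([np.cos(yaw),np.sin(yaw),0]);Y=np.array([-X[1],X[0],0])
ctr=(a+b)/2+85*X;print("stand ctr",ctr.round(1))
ax=-.5*X+[0,0,.866]
H=np.array([607.8,211.6,145.3])
for h in (ctr,H): print("stand frame of H",(H-ctr)@X,(H-ctr)@Y);break
# head edges in wrist row 262..280
g=cv2.cvtColor(im["color"],cv2.COLOR_RGB2GRAY)
for r in(258,265,275):print(r,np.where(g[r,245:330]<50)[0][[0,-1]]+245)
for L in(52,58,62,72):
    for s in((ctr*[1,1,0]+[0,0,95]),):
        P=s+L*ax; print(L,P.round(1),"w",proj(im,P).round(0),proj(d["top"],P).round(1),proj(d["scene"],P).round(1))
u=(287,268);c,dd=ray(im,u)
print([ (lambda P:((P-ctr)@Y).round(1))(plane(im,u,z)) for z in(140,148,156)])
```

```text
[569.9 106.2  14. ] [531.9 298.4  14. ] 195.95889239921493 yaw 11.209598596621557
stand ctr [634.3 218.8  14. ]
stand frame of H -27.370303382600703 -1.9049202623868544
258 [266 302]
265 [261 307]
275 [259 310]
52 [608.8 213.7 140. ] w [286. 277.] [209.4 207.9] [316.7 279.1]
58 [605.8 213.2 145.2] w [286. 276.] [209.3 208.6] [317.6 277.2]
62 [603.9 212.8 148.7] w [286. 276.] [209.3 209. ] [318.2 276. ]
72 [599.  211.8 157.4] w [286. 276.] [209.2 210.2] [319.7 272.9]
[np.float64(0.8), np.float64(0.6), np.float64(0.4)]
```

>>> {"name": "arm_command", "arguments": {"rows": [[[0, 0, 0, 0, 0, -1, 0], [0, 0, 0, 0, 0, -1, 0], [0, 0, 0, 0, 0, -1, 0], [0, 0, 0, 0, 0, -1, 0], [0, 0, 0, 0, 0, -1, 0], [0, 0, 0, 0, 0, -1, 0], [0, 0, 0, 0, 0, 0, 0], [0, 0, 0, 0, 0, 0, 0], [0, 0, 0, 0, 0, 0, 0]]]}}

```text
clock: 13.93
tcp_pos: [551.6, 198.2, 259.0]
orientation: [[-0.848, -0.2, 0.49], [-0.173, 0.98, 0.1], [-0.5, -0.0, -0.866]]
contact_force: [0.6, 0.5, 0.6]
opening: -0.001
grip_force: 0.0
```

Run:
```python
from workcell import arm
import numpy as np
s=arm.read_state();R=np.array(s["orientation"]);p=np.array(s["tcp_pos"])
print(s["clock"],p,R.round(3),s["contact_force"],s["joint_pos"])
H=np.array([607.2,212.3,145]);print("tool-frame delta to H",R.T@(H-p))
```

```text
13.9333 [551.60262783 198.19444082 258.98007484] [[-0.848 -0.2    0.49 ]
 [-0.173  0.98   0.1  ]
 [-0.5   -0.    -0.866]] [0.6120943  0.46737746 0.56120967] [  5.35427898 -36.28580839 -33.32009205  63.10877629   3.07264481
  -5.3762287 ]
tool-frame delta to H [  7.37041628   2.73496072 127.35654285]
```

>>> {"name": "arm_command", "arguments": {"rows": [[[0, 0.18, 0.07, 0.3, 0, 0, 0], [0, 0, 0, 0.6, 0, 0, 0], [0, 0, 0, 0.6, 0, 0, 0], [0, 0, 0, 0.6, 0, 0, 0], [0, 0, 0, 0.4, 0, 0, 0], [0, 0, 0, 0.2, 0, 0, 0], [0, 0, 0, 0, 0, 0, 0], [0, 0, 0, 0, 0, 0, 0]]]}}

```text
clock: 14.6
tcp_pos: [597.7, 210.7, 160.8]
orientation: [[-0.849, -0.2, 0.489], [-0.174, 0.98, 0.1], [-0.499, 0.0, -0.867]]
contact_force: [-0.0, 0.9, 0.1]
opening: 0.001
grip_force: 0.0
```

Run:
```python
from workcell import arm
from h import *
import pickle
s=arm.read_state();R=np.array(s["orientation"]);p=np.array(s["tcp_pos"])
H=np.array([607.2,212.3,145]);print(s["clock"],p,"tool-frame delta to H",R.T@(H-p),s["contact_force"])
d={n:arm.get_image(n) for n in("wrist","scene")}
w=cv2.resize(d["wrist"]["color"][:,:,::-1],(480,360))
q=cv2.resize(d["scene"]["color"][225:315,260:340,::-1],(320,360),interpolation=cv2.INTER_CUBIC)
cv2.imwrite("pics/w6.png",cv2.hconcat([w,q]))
```

```text
14.6 [597.74319962 210.69421515 160.79325082] tool-frame delta to H [-0.42689704 -0.32206742 18.47025775] [-0.02268995  0.88386312  0.12973183]
```

View pics/w6.png

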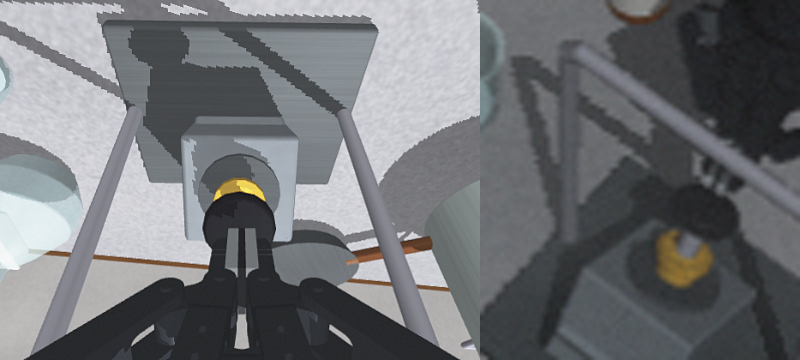

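The head is centred on x=240, directly below the finger tips. The handle legs sit symmetrically on either side and the gripper is clear of the handle. I'll advance slowly.

>>> {"name": "arm_command", "arguments": {"rows": [[[0, 0, 0, 0.1, 0, 0, 0], [0, 0, 0, 0.1, 0, 0, 0], [0, 0, 0, 0.1, 0, 0, 0], [0, 0, 0, 0.1, 0, 0, 0], [0, 0, 0, 0, 0, 0, 0], [0, 0, 0, 0, 0, 0, 0]]]}}

```text
clock: 15.2
tcp_pos: [604.9, 212.3, 146.5]
orientation: [[-0.848, -0.2, 0.49], [-0.173, 0.98, 0.1], [-0.5, 0.0, -0.866]]
contact_force: [-1.2, -0.4, 2.6]
opening: -0.002
grip_force: 1.5
```

>>> {"name": "arm_command", "arguments": {"rows": [[[0, 0, 0, 0.05, 0, 0, 0], [0, 0, 0, 0.05, 0, 0, 0], [0, 0, 0, 0, 0, 0, 0], [0, 0, 0, 0, 0, 0, 0]]]}}

```text
clock: 15.53
tcp_pos: [606.9, 212.7, 143.0]
orientation: [[-0.848, -0.2, 0.49], [-0.173, 0.98, 0.1], [-0.5, -0.0, -0.866]]
contact_force: [-2.9, -0.5, 2.9]
opening: 0.004
grip_force: 2.2
```

>>> {"name": "arm_command", "arguments": {"rows": [[[0, 0, 0, 0.05, 0, 0, 0], [0, 0, 0, 0.05, 0, 0, 0], [0, 0, 0, 0, 0, 0, 0], [0, 0, 0, 0, 0, 0, 0]]]}}

```text
clock: 15.87
tcp_pos: [608.9, 213.1, 139.5]
orientation: [[-0.848, -0.2, 0.49], [-0.173, 0.98, 0.1], [-0.5, -0.0, -0.866]]
contact_force: [-2.2, -1.4, 3.9]
opening: -0.004
grip_force: 2.9
```

>>> {"name": "arm_command", "arguments": {"rows": [[[0, 0, 0, 0.05, 0, 0, 0], [0, 0, 0, 0.05, 0, 0, 0], [0, 0, 0, 0.05, 0, 0, 0], [0, 0, 0, 0.05, 0, 0, 0], [0, 0, 0, 0, 0, 0, 0], [0, 0, 0, 0, 0, 0, 0]]]}}

```text
clock: 16.37
tcp_pos: [612.8, 213.8, 132.6]
orientation: [[-0.848, -0.2, 0.49], [-0.173, 0.98, 0.1], [-0.5, -0.0, -0.866]]
contact_force: [-5.6, -1.7, 6.5]
opening: -0.003
grip_force: 4.3
```

>>> {"name": "arm_command", "arguments": {"rows": [[[0, 0, 0, 0.03, 0, 0, 0], [0, 0, 0, 0.03, 0, 0, 0], [0, 0, 0, 0, 0, 0, 0], [0, 0, 0, 0, 0, 0, 0]]]}}

```text
clock: 16.7
tcp_pos: [614.0, 214.0, 130.7]
orientation: [[-0.848, -0.2, 0.49], [-0.173, 0.98, 0.1], [-0.5, -0.0, -0.866]]
contact_force: [-6.2, -2.9, 7.1]
opening: 0.002
grip_force: 4.7
```

>>> {"name": "arm_command", "arguments": {"rows": [[[0, 0, 0, 0.03, 0, 0, 0], [0, 0, 0, 0, 0, 0, 0], [0, 0, 0, 0, 0, 0, 0]]]}}

```text
clock: 16.95
tcp_pos: [614.3, 214.1, 130.4]
orientation: [[-0.848, -0.2, 0.49], [-0.174, 0.98, 0.1], [-0.5, -0.0, -0.866]]
contact_force: [-16.0, -4.9, 16.4]
opening: -0.001
grip_force: 11.1
```

Force jumped to about 23 N, so the plunger is at its stop. I'll press a little firmer and hold.

>>> {"name": "arm_command", "arguments": {"rows": [[[0, 0, 0, 0.01, 0, 0, 0], [0, 0, 0, 0, 0, 0, 0], [0, 0, 0, 0, 0, 0, 0], [0, 0, 0, 0, 0, 0, 0], [0, 0, 0, 0, 0, 0, 0], [0, 0, 0, 0, 0, 0, 0], [0, 0, 0, 0, 0, 0, 0], [0, 0, 0, 0, 0, 0, 0], [0, 0, 0, 0, 0, 0, 0], [0, 0, 0, 0, 0, 0, 0], [0, 0, 0, 0, 0, 0, 0], [0, 0, 0, 0, 0, 0, 0]]]}}

```text
clock: 17.95
tcp_pos: [614.4, 214.2, 130.4]
orientation: [[-0.848, -0.2, 0.49], [-0.174, 0.98, 0.1], [-0.5, -0.001, -0.866]]
contact_force: [-21.5, -6.1, 19.0]
opening: 0.0
grip_force: 13.9
```

>>> {"name": "arm_command", "arguments": {"rows": [[[0, 0, 0, 0, 0, 0, 0], [0, 0, 0, 0, 0, 0, 0], [0, 0, 0, -0.05, 0, 0, 0], [0, 0, 0, -0.1, 0, 0, 0], [0, 0, 0, -0.1, 0, 0, 0], [0, 0, 0, -0.1, 0, 0, 0], [0, 0, 0, -0.2, 0, 0, 0], [0, 0, 0, -0.4, 0, 0, 0], [0, 0, 0, -0.4, 0, 0, 0], [0, 0, 0, -0.5, 0, 0, 0], [0, 0, 0, -0.5, 0, 0, 0], [0, 0, 0, -0.5, 0, 0, 0]]]}}

```text
clock: 18.95
tcp_pos: [557.7, 202.8, 227.9]
orientation: [[-0.849, -0.201, 0.489], [-0.174, 0.98, 0.1], [-0.499, 0.0, -0.867]]
contact_force: [0.3, 0.3, 0.0]
opening: -0.0
grip_force: 0.0
```

>>> {"name": "arm_command", "arguments": {"rows": [[[0, 0, 0, -0.5, 0, 0, 0], [0, 0, 0, -0.5, 0, 0, 0], [0, 0, 0, 0, 0, 0, 0], [0, 0, 0, 0, 0, 0, 0], [0, 0, 0, 0, 0, 0, 0], [0, 0, 0, 0, 0, 0, 0]]]}}

```text
clock: 19.45
tcp_pos: [538.9, 198.8, 260.4]
orientation: [[-0.85, -0.2, 0.488], [-0.174, 0.98, 0.1], [-0.498, 0.0, -0.867]]
contact_force: [-0.2, -0.0, -0.6]
opening: -0.0
grip_force: 0.0
```

Run:
```python
from workcell import arm
from meas import *
import pickle
d={n:arm.get_image(n) for n in("top","scene","wrist")};o=pickle.load(open("im0.pkl","rb"))
f=lambda a,s:cv2.resize(a[:,:,::-1],s,interpolation=cv2.INTER_CUBIC)
A=cv2.hconcat([f(d["top"]["color"][163:223,294:374],(400,300)),f(d["wrist"]["color"],(400,300))])
B=cv2.hconcat([f(d["scene"]["color"][167:233,165:253],(400,300)),f(d["scene"]["color"][229:319,250:370],(400,300))])
cv2.imwrite("pics/end.png",cv2.vconcat([A,B]))
s=arm.read_state();print(s["clock"],s["tcp_pos"],s["contact_force"])
```

```text
19.6 [539.00267991 198.83676286 261.00690607] [-0.40208315  0.06005254 -0.12404279]
```

View pics/end.png

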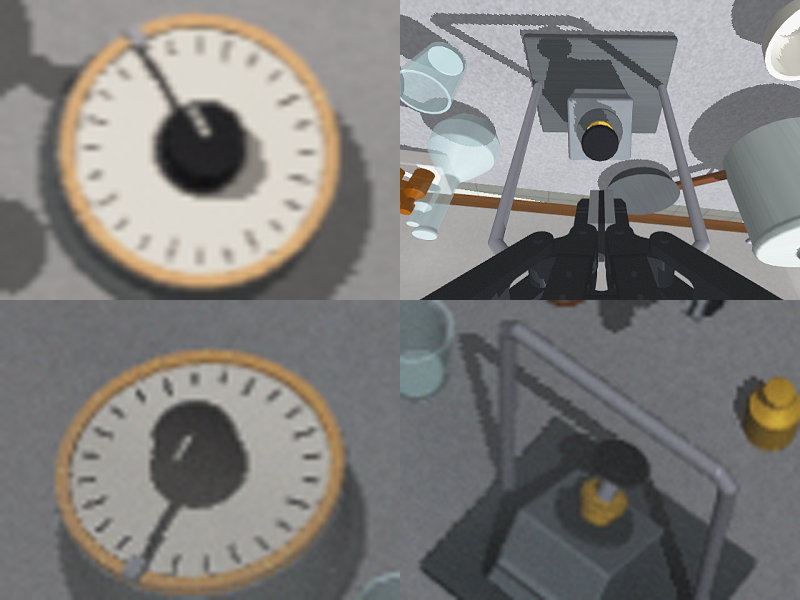

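The pointer runs onto the lug in both fixed views ((133,35) and (133,568)). The plunger head is back at its original place at (623,462), the bystanders seen here look unmoved, and the arm is clear. The spring read about 10 N just before the stop, as specified.

```bash
python3 -c "
from workcell import arm
print(arm.job_done())"
```

```text
the job is handed in; nothing more can be done
None
```

The pointer stands on zero to within about 0.2°, the plunger was pressed to its stop at about 29 N for just over a second and sprang fully back out, and the job was handed in at about 20 s; no verdict was returned.

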